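# Ring up the gift box on the chocolate shop's scale

## Robot

A 6-joint arm with a two-finger parallel gripper is mounted at the origin on the work surface. World frame = base frame: x ahead of the robot, y to its left, z up, the work surface at z = 0. Lengths are in m, angles in rad, forces in N, time in s.
With the tool pointing down it reaches from about 0.425 to 0.925 m from the base axis. Payload 12.5 kg.
Tool frame: the origin (TCP) lies on the centre line of the jaws, within the pads' length; the fingertips stand 8 mm ahead of it and the grasp point (between the pads) lies 11 mm behind it; z points along the fingers, y is the direction in which the jaws open and shut (so a half turn about z gives the same grasp; the last joint's range is limited). The gripper opens to 85 mm and grips with 20 to 120 N. Pads are 22 mm wide; open, the fingers measure 114 mm over their backs; the gripper's body (76 mm by 85 mm) begins 54 mm behind the grasp point. The pads swing forward as they close: fully open they stand 13 mm farther back than shut.
Start: joints at [-1.42, 0.491, 1.559, -0, 1.092, -0.106], TCP at [0.159, -0.605, 0.239] pointing down, gripper open.
Joint ranges: [-3.1, 3.1], [-0.84, 2.19], [0.05, 2.79], [-1.13, 4.28], [0.06, 2.93], [-2.69, 2.69]. Speed limits (rad/s): [2.22, 2.22, 2.79, 3.14, 3.14, 3.14].

## Interface

Orientations are given as a unit quaternion [w, x, y, z].
In Python, from workcell import bot gives the robot as it stands. The module is installed in compiled form; this text tells all that it offers.
- The arm moves only by the shell command python3 -m jog 'ROWS'. ROWS is JSON, a list of rows, each an object of numbers: "x", "y", "z": the shift along the tool's x, y, z in units of 25 mm (1.0 is 25 mm); "ax", "ay", "az": the turn, a rotation vector about the tool's x, y, z in units of 5 degrees (1.0 is 5 degrees); "grip": the closure, from 0 (fully open) to 1 (shut). In form: [{"x": .., "y": .., "z": .., "ax": .., "ay": .., "az": .., "grip": ..}, ...]. A call has 1 to 20 rows; each row is the pose to reach, as a shift and turn from the pose commanded when the call began, along the tool's axes at that moment; what a row does not reach only later rows make up. A row lasts 1/8 s, in which the tool goes at most 62.5 mm and 10.7 degrees, less where a joint would pass 70% of its speed; a pose out of reach is approached as far as the arm can. A call with a gripper value outside its range is refused whole. The fingers move at their own pace and stop on an object; the grip force is fixed at half the most. Time passes only in rows, so rows that repeat a pose let the fingers close. It gives the time, the measured TCP pose, the force and the opening at its end, in the units of the state.
- bot.get_obs(): the state, without advancing time (a new reading comes with each control period).
- bot.camera(name): name is "scene" or "top" or "wrist"; returns the picture (400x640x3 uint8, red, green, blue); there is no depth.
- bot.calibration(name): a dict with "vertical_fov" (degrees; the focal length in pixels is half the picture's height over the tangent of half this angle, whatever the lens; pixels are square), "cx", "cy" (the principal point, pixels), "xyz" and "rotation" of the camera in the world; the wrist camera has in their place "T_tool_cam" (4x4, takes a point from camera to tool coordinates, whose origin is the TCP and whose axes are the flange's). Camera axes: x right, y up, looking along -z (the intrinsics and any distortion apply to the point x, -y, -z); pixel columns grow to the right and rows downward; lengths in m; the calibration is good to about 2 mm. The wrist camera is an equidistant fisheye: a pixel r from the principal point sees the ray r / f radians off the axis. A picture is of the moment at which its call begins: read the wrist's pose just before it. calibration takes no time and is no camera call.
- bot.finish_job(): hands the job in, once; it reports no verdict.
The state is a dict: "time_s": time; "qpos": joint angles; "dq": joint speeds; "tau": joint torques, N m; "tcp_pos": TCP position; "tool_rot": TCP orientation; "wrist_force": force on the tool from outside, world axes, zero at the start; "wrist_torque": the same for the moment, N m; "opening": finger opening in m.
Only numpy, scipy, OpenCV 4.12 (cv2) and the standard library are available. Lean on these libraries where they do the work, as an engineer would, in place of code of your own. Each camera call takes 0.05 s, during which the arm holds its last target.

## Task

Ring up the gift box that is standing on the scale, pressing only with the fingertips: first press the white-dot end of the scale's black power rocker fully down to switch it on, then on the grey console press in the product key of the same colour as that box until it is fully home, and then press the green print key fully home and let it come back out. Do not press the other two product keys, and leave the gift boxes and everything else on the counter where they stand.

Things in the scene. Friction and masses are not known exactly. Their poses are not given: they have to be found in the camera images.
- scale: Fixed white counter scale, 240 x 260 x 34 mm (x, y, z). Origin: centre of its underside, on the counter. Its rear part (local x from -55 to +115 mm) is the steel weighing plate, top 34 mm up; the strip in front of it (local x below -55 mm, nearest the robot, top 24 mm up) carries the black power rocker. It may be turned a little about z.
- plate (a point): Centre of the top of the scale's weighing plate (170 x 250 mm), 34 mm above the counter. One of the three gift boxes, and only one, stands here, its centre within 30 mm of this point.
- power (a joint): Angle of the scale's power rocker, a black rocker 76 mm long (along the scale's y) and 30 mm wide that tips about its middle, which is 36 mm above the counter at local x = -88 mm, y = 0 of the scale. 0 to 0.04 rad = off, the end with the white dot (the scale's -y end) standing up; 0.34 rad = on, the white-dot end fully down at its stop. Pressing straight down on the white-dot end with about 3 to 6 N moves it; it stays where it is left.
- power_on_end (a point): White dot on the top face of the rocker's raised end, 29 mm from its middle: the place to press. About 45 mm above the counter when off, about 35 mm when on (it moves with the rocker).
- console: Fixed grey price console, 210 x 260 x 45 mm (x, y, z), deck 45 mm above the counter. Origin: centre of its underside. Three square product keys (cream, dark brown, red; in any order) lie in a row along its y, 78 mm apart, at local x = +22 mm; the round green print key lies in front of them at local x = -52 mm, y = 0; a low tilted display, up to 76 mm above the counter, runs along its rear edge (local x about +92 mm).
- key_print_top (a point): Centre of the top of the round green print key, 42 mm across; 60 mm above the counter when out, 53 mm when pressed home. The point moves with the key.
- key_print (a joint): How far the green print key is pressed: 0 = out, 0.007 m = home at its stop. Sprung: about 1.5 N to start, 5 N at the stop; it comes back out when let go.
- key_cream_top (a point): Centre of the top of the cream product key, 36 mm square; 60 mm above the counter when out, 53 mm when pressed home (its bezel, 48 mm square, is 50 mm up). The point moves with the key.
- key_cream (a joint): How far the cream product key is pressed: 0 = out, 0.007 m = home at its stop. About 4 N moves it; it stays in where it is left, it does not spring back.
- key_dark_top (a point): Centre of the top of the dark brown product key, 36 mm square; 60 mm above the counter when out, 53 mm when pressed home (its bezel, 48 mm square, is 50 mm up). The point moves with the key.
- key_dark (a joint): How far the dark brown product key is pressed: 0 = out, 0.007 m = home at its stop. About 4 N moves it; it stays in where it is left, it does not spring back.
- key_red_top (a point): Centre of the top of the red product key, 36 mm square; 60 mm above the counter when out, 53 mm when pressed home (its bezel, 48 mm square, is 50 mm up). The point moves with the key.
- key_red (a joint): How far the red product key is pressed: 0 = out, 0.007 m = home at its stop. About 4 N moves it; it stays in where it is left, it does not spring back.
- box_cream: Cream gift box with a red ribbon, loose, 90 x 120 x 40 mm (x, y, z) with a bow to about 53 mm, about 0.25 kg. Origin: centre of its underside. Stands on the scale's plate or on one of two marble-topped display risers, each 34 mm high; not to be moved.
- box_dark: Dark brown gift box with a gold ribbon, loose, 90 x 120 x 40 mm (x, y, z) with a bow to about 53 mm, about 0.25 kg. Origin: centre of its underside. Stands on the scale's plate or on one of two marble-topped display risers, each 34 mm high; not to be moved.
- box_red: Red gift box with a white ribbon, loose, 90 x 120 x 40 mm (x, y, z) with a bow to about 53 mm, about 0.25 kg. Origin: centre of its underside. Stands on the scale's plate or on one of two marble-topped display risers, each 34 mm high; not to be moved.
- egg: Loose chocolate egg on its own foot, 66 mm across, 94 mm high, origin under its centre; bystander at the far side of the counter.
- jar: Loose amber glass jar with a brass cap, 72 mm across, 110 mm high, origin under its centre; bystander near the robot, to its right.
- tin: Loose round gold-coloured tin, 56 mm across, 30 mm high, origin under its centre; bystander standing on the console's deck beside the green key, about at local x = -60, y = -93 mm.
- scoop: Loose spatula, 200 mm long, lying flat on the counter, origin under it; bystander near the robot, to its left.

How it is judged:
On the way, in this order (a step that is already met when the one before it is completed fails the run):
1. the power rocker is on (white-dot end down) (value of joint power above 0.28 rad), for 0.2 s.
2. the product key in the colour of the box on the scale is in (((horizontal distance between box_cream and plate below 0.08 m and value of joint key_cream above 0.005 m) or (horizontal distance between box_dark and plate below 0.08 m and value of joint key_dark above 0.005 m) or (horizontal distance between box_red and plate below 0.08 m and value of joint key_red above 0.005 m))), for 0.2 s.
3. the green print key is pressed home (value of joint key_print above 0.005 m), for 0.05 s.
At the end, for the whole second after the job is handed in: Rocker on (over 0.28 rad), the key in the colour of the box on the scale in (over 5 mm), the other two product keys out (under 3 mm), the green key back out (under 2 mm), and every loose thing at rest within 20 mm of where it began (value of joint power above 0.28 rad and ((horizontal distance between box_cream and plate below 0.08 m and value of joint key_cream above 0.005 m) or (horizontal distance between box_dark and plate below 0.08 m and value of joint key_dark above 0.005 m) or (horizontal distance between box_red and plate below 0.08 m and value of joint key_red above 0.005 m)) and (horizontal distance between box_cream and plate below 0.08 m or value of joint key_cream below 0.003 m) and (horizontal distance between box_dark and plate below 0.08 m or value of joint key_dark below 0.003 m) and (horizontal distance between box_red and plate below 0.08 m or value of joint key_red below 0.003 m) and value of joint key_print below 0.002 m and distance of each of box_cream, box_dark, box_red, egg, jar, tin, scoop from where it was at the start of the episode below 0.02 m and linear speed of each of box_cream, box_dark, box_red, egg, jar, tin, scoop below 0.02 m/s); the robot touches nothing.
It fails at once if the scale or console is pressed with the arm or the gripper's body instead of the fingers (contact force between the arm and scale above 3 N or contact force between the arm and console above 3 N).
It fails at once if a product key or the print key is pressed while the scale is off (value of joint power below 0.28 rad and value of joint any of key_cream, key_dark, key_red, key_print above 0.003 m).
It fails at once if the print key is pressed before the right product key is in (value of joint key_print above 0.003 m and ((horizontal distance between box_cream and plate below 0.08 m and value of joint key_cream below 0.005 m) or (horizontal distance between box_dark and plate below 0.08 m and value of joint key_dark below 0.005 m) or (horizontal distance between box_red and plate below 0.08 m and value of joint key_red below 0.005 m))).
It fails at once if a product key of another colour than the box on the scale is pressed ((horizontal distance between box_cream and plate above 0.08 m and value of joint key_cream above 0.003 m) or (horizontal distance between box_dark and plate above 0.08 m and value of joint key_dark above 0.003 m) or (horizontal distance between box_red and plate above 0.08 m and value of joint key_red above 0.003 m)).
It fails at once if a gift box or bystander is moved or lifted (distance of any of box_cream, box_dark, box_red, egg, jar, tin, scoop from where it was at the start of the episode above 0.02 m).
It also fails if it takes over 48 s, if anything falls off the work surface, if the arm or the gripper's body presses on something with over 40 N, if the wrist force passes 120 N, or if a joint passes its speed limit or range.

## Working session

There is one attempt and no reset: what is moved stays moved. The work goes in short steps, Python scripts to look and compute and a shell command to move; the robot and the scene stay as the last step left them, time stands still between calls to the robot, and variables do not carry over. Pictures are saved under pics/ and viewed, and the job is handed in when it is done.

```bash
mkdir -p pics; python3 - <<'E'
from workcell import bot
import cv2
o=bot.get_obs();print(o)
for n in("scene","top","wrist"):
    print(n,bot.calibration(n))
    cv2.imwrite(f"pics/{n}0.png",cv2.cvtColor(bot.camera(n),cv2.COLOR_RGB2BGR))
E
```

```text
{'time_s': 0.0, 'qpos': array([-1.41960078e+00,  4.91583510e-01,  1.55946048e+00, -1.97537350e-05,
        1.09167416e+00, -1.05581972e-01]), 'dq': array([ 1.36532594e-04, -9.61000918e-04,  1.39671029e-04,  1.56047031e-03,
       -9.20073982e-08,  1.21297403e-03]), 'tau': array([-2.07401266e-03, -6.18454456e+01, -2.61594737e+01, -1.72284194e-04,
        4.12353533e-03,  2.35256380e-05]), 'tcp_pos': array([ 0.15872425, -0.60428713,  0.23870905]), 'tool_rot': array([-5.62404191e-04,  9.91768738e-01,  1.28040830e-01, -2.15933039e-05]), 'wrist_force': array([ 0.5241855 , -0.33139288, -1.16410102]), 'wrist_torque': array([-0.02895458,  0.00919974,  0.0103577 ]), 'opening': 0.08505967772792884}
scene {'vertical_fov': 48.22601115811789, 'cx': 317.69068985411747, 'cy': 199.1742419230748, 'xyz': array([ 1.612281  , -0.34173854,  0.83281365]), 'rotation': array([0.70069368, 0.38164626, 0.28055575, 0.53353816])}
top {'vertical_fov': 52.39647166561692, 'cx': 320.33784697202026, 'cy': 197.69159715780458, 'xyz': array([0.43708066, 0.0048732 , 1.21177356]), 'rotation': array([-0.70168088, -0.02515835,  0.03869903,  0.71099465])}
wrist {'vertical_fov': 65.70646984690485, 'cx': 323.6933988083182, 'cy': 197.98765380997537, 'T_tool_cam': array([[-1.48076542e-05,  9.45818355e-01,  3.24696225e-01,
         8.38180730e-02],
       [ 9.99999937e-01, -1.01010041e-04,  3.39840121e-04,
         1.35985528e-03],
       [ 3.54224604e-04,  3.24696209e-01, -9.45818295e-01,
        -1.33703098e-01],
       [ 0.00000000e+00,  0.00000000e+00,  0.00000000e+00,
         1.00000000e+00]])}
```

View pics/top0.png

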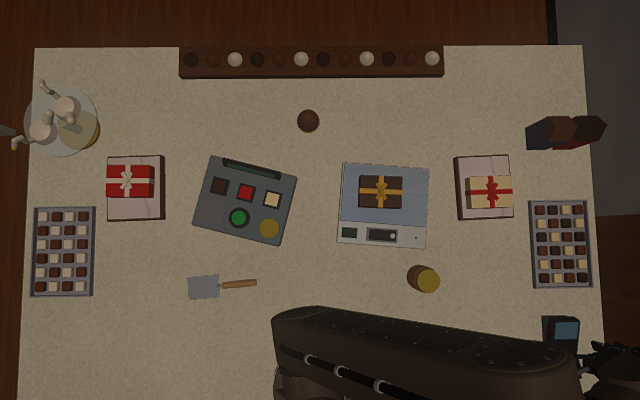

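View pics/scene0.png

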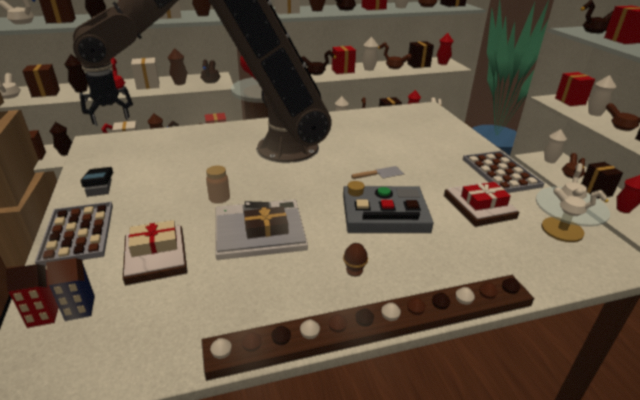

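The dark brown box stands on the scale in the top view, at about (380,191). On the console the keys are dark (219,187), red (246,193), cream (272,199) and green (238,217). The white dot is near (392,236). I'll zoom in and localise these points.

```bash
cat > h.py <<'E'
import numpy as np
from workcell import bot
from scipy.spatial.transform import Rotation as R
def ray(n,u,v,z,c=None):
    c=c or bot.calibration(n); f=200/np.tan(np.radians(c["vertical_fov"]/2))
    q=c["rotation"]; r=R.from_quat([q[1],q[2],q[3],q[0]])
    d=r.apply([(u-c["cx"])/f,-(v-c["cy"])/f,-1]); p=np.array(c["xyz"])
    return p+d*(z-p[2])/d[2]
def wray(o,u,v,z):
    c=bot.calibration("wrist"); f=200/np.tan(np.radians(c["vertical_fov"]/2))
    a=np.array([u-c["cx"],-(v-c["cy"])]); rr=np.hypot(*a); t=rr/f
    d=np.array([*(a/rr*np.sin(t)),-np.cos(t)])
    q=o["tool_rot"]; r=R.from_quat([q[1],q[2],q[3],q[0]]); T=c["T_tool_cam"]
    d=r.apply(T[:3,:3]@d); p=r.apply(T[:3,3])+o["tcp_pos"]
    return p+d*(z-p[2])/d[2]
E
python3 - <<'E'
from h import *
import cv2
for n,u,v,z in [("dot",392,236,.045),("dark",219,187,.06),("red",246,193,.06),("cream",272,199,.06),("green",238,217.5,.06),("tin",269,228,.03+.045),("box",380,191,.08),("jar",427,280,.11)]:
    print(n,ray("top",u,v,z).round(4))
im=cv2.imread("pics/top0.png")
cv2.imwrite("pics/topz1.png",cv2.resize(im[145:255,185:305],None,fx=5,fy=5,interpolation=cv2.INTER_CUBIC))
cv2.imwrite("pics/topz2.png",cv2.resize(im[205:255,330:440],None,fx=7,fy=7,interpolation=cv2.INTER_CUBIC))
E
```

```text
dot [ 0.4298 -0.2222  0.045 ]
dark [0.5753 0.2694 0.06  ]
red [0.5573 0.1929 0.06  ]
cream [0.5392 0.1193 0.06  ]
green [0.488  0.2153 0.06  ]
tin [0.457  0.1264 0.075 ]
box [ 0.5563 -0.1854  0.08  ]
jar [ 0.3113 -0.3003  0.11  ]
```

View pics/topz1.png

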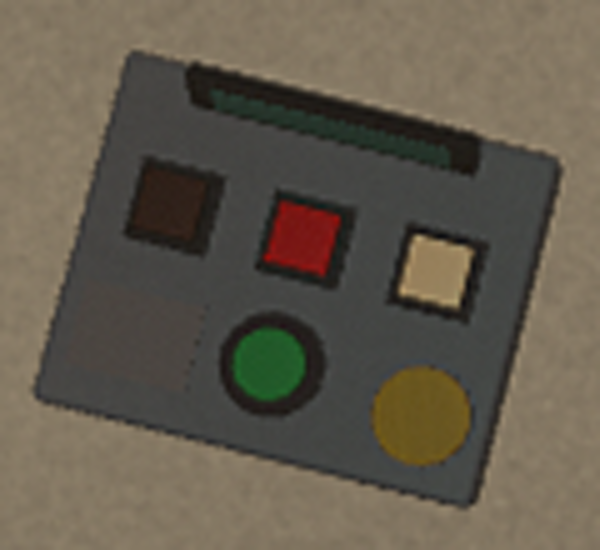

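View pics/topz2.png

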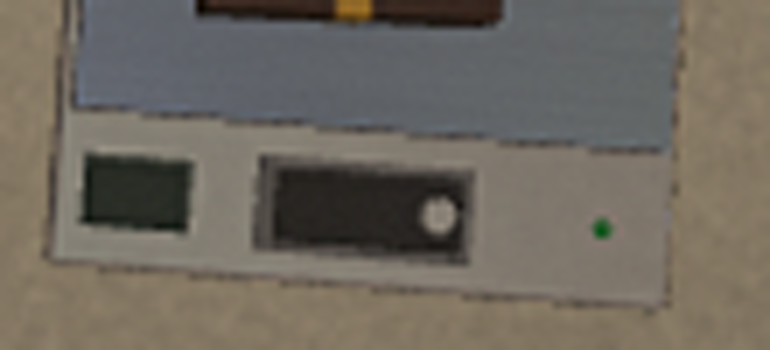

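```bash
python3 - <<'E'
from h import *
P={k:ray("top",*a) for k,a in dict(dot=(392.1,235.3,.045),dark=(219,185.6,.06),red=(246,192.3,.06),cream=(271.8,199,.06),green=(238.5,217.6,.06),s1=(337.3,242,.024),s2=(424.3,248.5,.024)).items()}
for k in P: print(k,P[k].round(4))
print(np.linalg.norm(P['dark']-P['red']),np.linalg.norm(P['cream']-P['red']),np.linalg.norm(P['green']-P['red']))
d=P['dark']-P['cream'];print("console yaw",np.degrees(np.arctan2(-d[0],d[1])))
d=P['s1']-P['s2'];print("scale yaw",np.degrees(np.arctan2(-d[0],d[1])),np.linalg.norm(d))
o=bot.get_obs();q=o["tool_rot"];r=R.from_quat([q[1],q[2],q[3],q[0]])
print(r.as_matrix().round(3))
t=P['dot'].copy();t[2]=.10
print(r.inv().apply(t-o['tcp_pos'])/.025)
E
```

```text
dot [ 0.4318 -0.2226  0.045 ]
dark [0.5793 0.2694 0.06  ]
red [0.5593 0.1929 0.06  ]
cream [0.5393 0.1199 0.06  ]
green [0.4877 0.2139 0.06  ]
s1 [ 0.4146 -0.0662  0.024 ]
s2 [ 0.3921 -0.3197  0.024 ]
0.07906301533017057 0.07572796630071045 0.074537924147113
console yaw -14.999152360791381
scale yaw -5.0682923468553875 0.2545106193743436
[[ 0.967  0.254 -0.   ]
 [ 0.254 -0.967  0.001]
 [ 0.    -0.001 -1.   ]]
[ 14.44255209 -11.99321338   5.56613092]
```

```bash
python3 - <<'E'
import cv2
im=cv2.imread("pics/scene0.png")
cv2.imwrite("pics/sz.png",cv2.resize(im[170:270,200:450],None,fx=3,fy=3,interpolation=cv2.INTER_CUBIC))
E
```

```text
(no output)
```

View pics/sz.png

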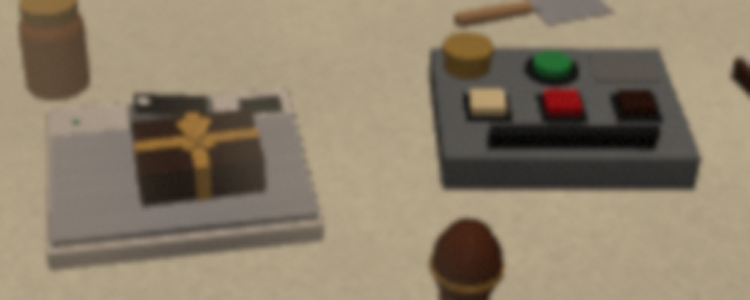

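The scene view confirms it: dark box on the scale, dot end of the rocker raised. The measured distances are close to nominal: 79 and 76 mm between keys (78 expected) and 74.5 mm from the green to the red key (74 expected). I'll move above the dot with the gripper shut.

```bash
python3 -m jog '[{"x":2,"y":-1.7,"az":0.6,"grip":1},{"x":4,"y":-3.4,"az":1.2,"grip":1},{"x":6,"y":-5,"az":1.8,"grip":1},{"x":8,"y":-6.7,"az":2.4,"grip":1},{"x":10,"y":-8.3,"az":3,"grip":1},{"x":12,"y":-10,"az":3.6,"grip":1},{"x":13.5,"y":-11.2,"z":1,"az":4,"grip":1},{"x":14.4,"y":-12,"z":2,"az":4,"grip":1},{"x":14.4,"y":-12,"z":3,"az":4,"grip":1},{"x":14.4,"y":-12,"z":4,"az":4,"grip":1},{"x":14.4,"y":-12,"z":4,"az":4,"grip":1},{"x":14.4,"y":-12,"z":4,"az":4,"grip":1}]'
python3 - <<'E'
from h import *
import cv2
o=bot.get_obs();print(o['time_s'],o['tcp_pos'],o['tool_rot'],o['wrist_force'],o['opening'])
cv2.imwrite("pics/w1.png",cv2.cvtColor(bot.camera("wrist"),cv2.COLOR_RGB2BGR))
E
```

```text
0.15 [ 0.15872632 -0.60435496  0.23887824] [-4.06652798e-04  9.91771610e-01  1.28019174e-01 -6.96570756e-06] [ 0.10117403 -0.77444621 -0.20269754] 0.08509197759887478validation failed for argument at $[0]...
```

View pics/w1.png

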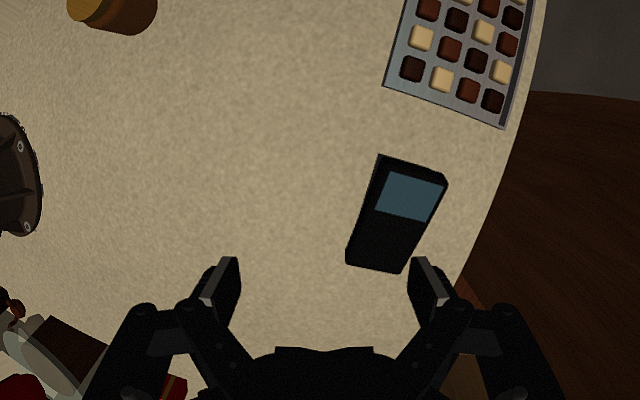

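The call was refused and the arm hasn't moved. The rows probably need every field, so I'll write them in full.

```bash
python3 -m jog '[{"x":2,"y":-1.7,"z":0,"ax":0,"ay":0,"az":0.6,"grip":1},{"x":4,"y":-3.4,"z":0,"ax":0,"ay":0,"az":1.2,"grip":1},{"x":6,"y":-5,"z":0,"ax":0,"ay":0,"az":1.8,"grip":1},{"x":8,"y":-6.7,"z":0,"ax":0,"ay":0,"az":2.4,"grip":1},{"x":10,"y":-8.3,"z":0,"ax":0,"ay":0,"az":3,"grip":1},{"x":12,"y":-10,"z":0,"ax":0,"ay":0,"az":3.6,"grip":1},{"x":13.5,"y":-11.2,"z":1,"ax":0,"ay":0,"az":4,"grip":1},{"x":14.4,"y":-12,"z":2,"ax":0,"ay":0,"az":4,"grip":1},{"x":14.4,"y":-12,"z":3,"ax":0,"ay":0,"az":4,"grip":1},{"x":14.4,"y":-12,"z":4,"ax":0,"ay":0,"az":4,"grip":1},{"x":14.4,"y":-12,"z":4,"ax":0,"ay":0,"az":4,"grip":1},{"x":14.4,"y":-12,"z":4,"ax":0,"ay":0,"az":4,"grip":1}]'
python3 - <<'E'
from h import *
import cv2
o=bot.get_obs();print(o['time_s'],o['tcp_pos'],o['tool_rot'],o['wrist_force'],o['opening'])
cv2.imwrite("pics/w2.png",cv2.cvtColor(bot.camera("wrist"),cv2.COLOR_RGB2BGR))
E
```

```text
time_s: 1.7
tcp_pos: [0.431, -0.2232, 0.14]
tool_rot: [0.0, 0.999, -0.046, 0.0]
wrist_force: [1.2, 1.1, 0.5]
opening: -0.0005
1.7 [ 0.43098382 -0.22321557  0.13999812] [ 2.24878848e-04  9.98930937e-01 -4.62261419e-02  2.75445472e-04] [1.16533951 1.06568451 0.46772925] -0.0004570666510400914
```

View pics/w2.png

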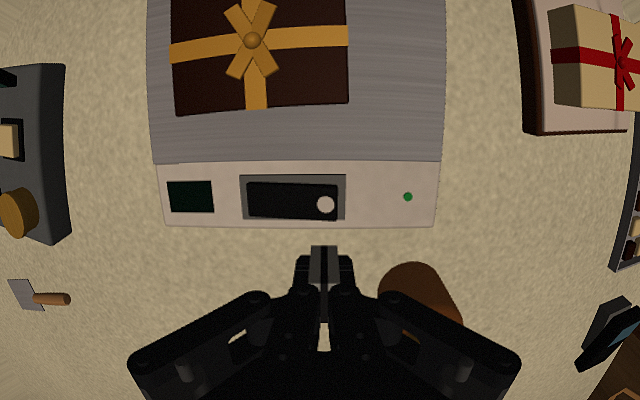

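The wrist view shows the dot at about (325,205), straight ahead of the shut fingertips. I'll check that against the top-view estimate.

```bash
python3 - <<'E'
from h import *
o=bot.get_obs()
for z in(.045,): print(wray(o,325,204.5,z))
print(wray(o,342,182,.04), wray(o,338,219,.04), wray(o,247,182,.036))
E
```

```text
[ 0.431205   -0.22555573  0.045     ]
[ 0.44689211 -0.24043777  0.04      ] [ 0.41578629 -0.23487041  0.04      ] [ 0.45313095 -0.1637693   0.036     ]
```

Both cameras agree within 3 mm. Descending to just above contact, then pressing.

```bash
python3 -m jog '[{"x":0,"y":0.1,"z":1,"ax":0,"ay":0,"az":0,"grip":1},{"x":0,"y":0.1,"z":2,"ax":0,"ay":0,"az":0,"grip":1},{"x":0,"y":0.1,"z":3,"ax":0,"ay":0,"az":0,"grip":1},{"x":0,"y":0.1,"z":3.3,"ax":0,"ay":0,"az":0,"grip":1},{"x":0,"y":0.1,"z":3.45,"ax":0,"ay":0,"az":0,"grip":1},{"x":0,"y":0.1,"z":3.55,"ax":0,"ay":0,"az":0,"grip":1},{"x":0,"y":0.1,"z":3.65,"ax":0,"ay":0,"az":0,"grip":1},{"x":0,"y":0.1,"z":3.7,"ax":0,"ay":0,"az":0,"grip":1}]'
```

```text
time_s: 2.75
tcp_pos: [0.4309, -0.2258, 0.0472]
tool_rot: [0.0, 0.999, -0.046, 0.001]
wrist_force: [0.1, -3.5, 4.0]
opening: -0.0
```

```bash
python3 -m jog '[{"x":0,"y":0,"z":0.05,"ax":0,"ay":0,"az":0,"grip":1},{"x":0,"y":0,"z":0.1,"ax":0,"ay":0,"az":0,"grip":1},{"x":0,"y":0,"z":0.15,"ax":0,"ay":0,"az":0,"grip":1},{"x":0,"y":0,"z":0.15,"ax":0,"ay":0,"az":0,"grip":1}]'
```

```text
time_s: 3.25
tcp_pos: [0.4309, -0.2257, 0.0436]
tool_rot: [0.0, 0.999, -0.046, 0.001]
wrist_force: [-0.9, -3.0, 13.0]
opening: -0.0001
```

```bash
python3 -m jog '[{"x":0,"y":0,"z":0.04,"ax":0,"ay":0,"az":0,"grip":1},{"x":0,"y":0,"z":0.08,"ax":0,"ay":0,"az":0,"grip":1},{"x":0,"y":0,"z":0.08,"ax":0,"ay":0,"az":0,"grip":1}]'
```

```text
time_s: 3.62
tcp_pos: [0.431, -0.2257, 0.0431]
tool_rot: [0.001, 0.999, -0.046, 0.001]
wrist_force: [-5.0, 0.7, 39.0]
opening: 0.0001
```

The force jumped to 39 N with only 0.5 mm of travel, so the rocker is at its stop. Lifting to check.

```bash
python3 -m jog '[{"x":0,"y":0,"z":-1,"ax":0,"ay":0,"az":0,"grip":1},{"x":0,"y":0,"z":-2.5,"ax":0,"ay":0,"az":0,"grip":1},{"x":0,"y":0,"z":-4,"ax":0,"ay":0,"az":0,"grip":1},{"x":0,"y":0,"z":-4,"ax":0,"ay":0,"az":0,"grip":1}]'
python3 - <<'E'
from h import *
import cv2
o=bot.get_obs();print(o['tcp_pos'])
im=cv2.cvtColor(bot.camera("wrist"),cv2.COLOR_RGB2BGR)
cv2.imwrite("pics/w3.png",cv2.resize(im[150:260,140:460],None,fx=2.5,fy=2.5))
q=o["tool_rot"];r=R.from_quat([q[1],q[2],q[3],q[0]])
r=r*R.from_rotvec([0,0,0])
for p in([.5793,.2694,.14],[.5793,.2694,.07]): print(r.inv().apply(np.array(p)-o['tcp_pos'])/.025)
E
```

```text
time_s: 4.12
tcp_pos: [0.4309, -0.2254, 0.1428]
tool_rot: [0.001, 0.999, -0.046, 0.001]
wrist_force: [-0.5, 0.0, -0.7]
opening: -0.0002
[ 0.43089117 -0.22539982  0.14283024]
[  4.08984913 -20.25438187   0.09606415]
[  4.08277044 -20.2581815    2.89605262]
```

View pics/w3.png

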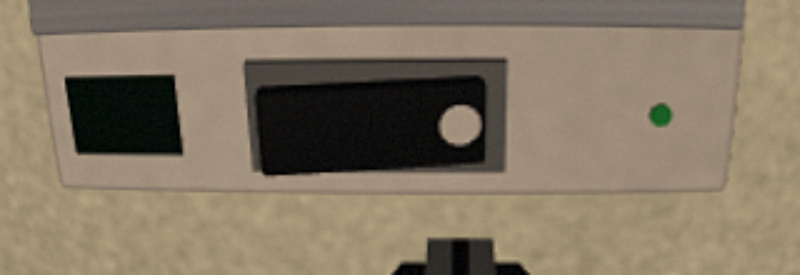

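The rocker has tipped: its left end is now up and the dot end is down at the bezel. Going to the dark key.

```bash
python3 -m jog '[{"x":0.3,"y":-2,"z":-1,"ax":0,"ay":0,"az":0.2,"grip":1},{"x":0.8,"y":-4,"z":-1,"ax":0,"ay":0,"az":0.4,"grip":1},{"x":1.2,"y":-6,"z":-1,"ax":0,"ay":0,"az":0.6,"grip":1},{"x":1.6,"y":-8,"z":-1,"ax":0,"ay":0,"az":0.8,"grip":1},{"x":2,"y":-10,"z":-1,"ax":0,"ay":0,"az":1,"grip":1},{"x":2.4,"y":-12,"z":-1,"ax":0,"ay":0,"az":1.2,"grip":1},{"x":2.8,"y":-14,"z":-1,"ax":0,"ay":0,"az":1.4,"grip":1},{"x":3.2,"y":-16,"z":-1,"ax":0,"ay":0,"az":1.6,"grip":1},{"x":3.6,"y":-18,"z":-1,"ax":0,"ay":0,"az":1.8,"grip":1},{"x":4.1,"y":-20.2,"z":-0.5,"ax":0,"ay":0,"az":2,"grip":1},{"x":4.1,"y":-20.2,"z":0,"ax":0,"ay":0,"az":2,"grip":1},{"x":4.1,"y":-20.2,"z":0,"ax":0,"ay":0,"az":2,"grip":1},{"x":4.1,"y":-20.2,"z":0,"ax":0,"ay":0,"az":2,"grip":1}]'
python3 - <<'E'
from h import *
import cv2
o=bot.get_obs();print(o['tcp_pos'],o['tool_rot'])
im=cv2.cvtColor(bot.camera("wrist"),cv2.COLOR_RGB2BGR)
cv2.imwrite("pics/w4.png",im)
E
```

```text
time_s: 5.8
tcp_pos: [0.5789, 0.2669, 0.1407]
tool_rot: [0.0, 0.991, -0.134, -0.0]
wrist_force: [0.1, -0.2, 0.1]
opening: 0.0001
[0.57890783 0.26688978 0.14072782] [ 3.27636206e-04  9.91046332e-01 -1.33517086e-01 -4.97569304e-04]
```

View pics/w4.png

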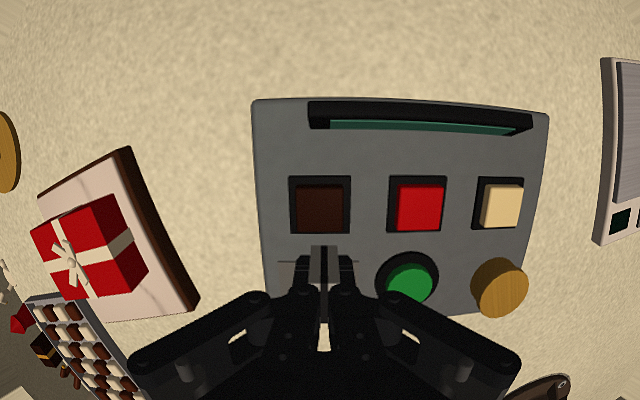

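The wrist view shows the dark key at about (320,209), red at (419,207) and green at (409,282), with the fingertips just in front of the dark key.

```bash
python3 - <<'E'
from h import *
o=bot.get_obs();q=o["tool_rot"];r=R.from_quat([q[1],q[2],q[3],q[0]])
for n,u,v in(("dark",320,209),("red",420,207.5),("green",409,282)):
    p=wray(o,u,v,.06);print(n,p,r.inv().apply(p+[0,0,.008]-o['tcp_pos'])/.025)
E
```

```text
dark [0.58152645 0.26798552 0.06      ] [ 0.08092057 -0.06746651  2.92715207]
red [0.56214333 0.19387658 0.06      ] [0.1183109  2.99637853 2.92795688]
green [0.49641416 0.21273916 0.06      ] [-2.61679672  2.96508034  2.92827125]
```

The dark key agrees across both cameras within about 2.5 mm. Pressing.

```bash
python3 -m jog '[{"x":0.05,"y":-0.08,"z":1,"ax":0,"ay":0,"az":0,"grip":1},{"x":0.05,"y":-0.08,"z":2,"ax":0,"ay":0,"az":0,"grip":1},{"x":0.05,"y":-0.08,"z":2.7,"ax":0,"ay":0,"az":0,"grip":1},{"x":0.05,"y":-0.08,"z":2.9,"ax":0,"ay":0,"az":0,"grip":1},{"x":0.05,"y":-0.08,"z":3,"ax":0,"ay":0,"az":0,"grip":1},{"x":0.05,"y":-0.08,"z":3.1,"ax":0,"ay":0,"az":0,"grip":1},{"x":0.05,"y":-0.08,"z":3.15,"ax":0,"ay":0,"az":0,"grip":1},{"x":0.05,"y":-0.08,"z":3.2,"ax":0,"ay":0,"az":0,"grip":1},{"x":0.05,"y":-0.08,"z":3.2,"ax":0,"ay":0,"az":0,"grip":1}]'
```

```text
time_s: 6.98
tcp_pos: [0.5811, 0.2696, 0.0611]
tool_rot: [-0.0, 0.991, -0.133, 0.0]
wrist_force: [0.2, -2.8, 3.1]
opening: 0.0002
```

```bash
python3 -m jog '[{"x":0,"y":0,"z":0.04,"ax":0,"ay":0,"az":0,"grip":1},{"x":0,"y":0,"z":0.08,"ax":0,"ay":0,"az":0,"grip":1},{"x":0,"y":0,"z":0.08,"ax":0,"ay":0,"az":0,"grip":1}]'
```

```text
time_s: 7.35
tcp_pos: [0.5812, 0.2696, 0.0607]
tool_rot: [-0.0, 0.991, -0.133, 0.001]
wrist_force: [-3.6, -5.3, 19.4]
opening: 0.0001
```

At the stop: 19 N with the TCP at 0.0607, so the tip is at 53 mm as expected. Lifting and moving above the green key.

```bash
python3 -m jog '[{"x":0,"y":0,"z":-1,"ax":0,"ay":0,"az":0,"grip":1},{"x":0,"y":0,"z":-3,"ax":0,"ay":0,"az":0,"grip":1},{"x":-1.4,"y":1.5,"z":-3,"ax":0,"ay":0,"az":0,"grip":1},{"x":-3,"y":3.15,"z":-3,"ax":0,"ay":0,"az":0,"grip":1},{"x":-3,"y":3.15,"z":-3,"ax":0,"ay":0,"az":0,"grip":1},{"x":-3,"y":3.15,"z":-3,"ax":0,"ay":0,"az":0,"grip":1}]'
python3 - <<'E'
from h import *
import cv2
o=bot.get_obs();print(o['tcp_pos'],o['tool_rot'])
im=cv2.cvtColor(bot.camera("wrist"),cv2.COLOR_RGB2BGR)
cv2.imwrite("pics/w5.png",im)
E
```

```text
time_s: 8.1
tcp_pos: [0.4886, 0.2138, 0.1343]
tool_rot: [-0.0, 0.991, -0.133, 0.001]
wrist_force: [0.5, -1.4, -0.1]
opening: 0.0001
[0.48858344 0.21381085 0.13432643] [-3.67932326e-04  9.91103052e-01 -1.33094580e-01  6.61269215e-04]
```

View pics/w5.png

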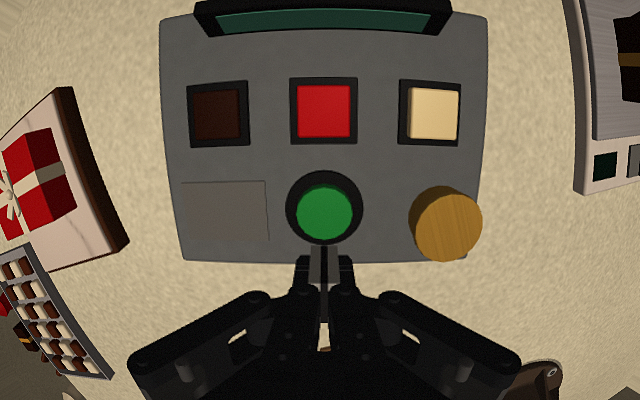

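The dark key now sits lower than the other two. The green key is at (324,214), in line with the fingertips.

```bash
python3 - <<'E'
from h import *
o=bot.get_obs();q=o["tool_rot"];r=R.from_quat([q[1],q[2],q[3],q[0]])
p=wray(o,324,213.5,.06);print(p,r.inv().apply(p+[0,0,.008]-o['tcp_pos'])/.025)
E
python3 -m jog '[{"x":0.05,"y":0,"z":1,"ax":0,"ay":0,"az":0,"grip":1},{"x":0.05,"y":0,"z":2,"ax":0,"ay":0,"az":0,"grip":1},{"x":0.05,"y":0,"z":2.6,"ax":0,"ay":0,"az":0,"grip":1},{"x":0.05,"y":0,"z":2.75,"ax":0,"ay":0,"az":0,"grip":1},{"x":0.05,"y":0,"z":2.85,"ax":0,"ay":0,"az":0,"grip":1},{"x":0.05,"y":0,"z":2.92,"ax":0,"ay":0,"az":0,"grip":1},{"x":0.05,"y":0,"z":2.96,"ax":0,"ay":0,"az":0,"grip":1},{"x":0.05,"y":0,"z":2.98,"ax":0,"ay":0,"az":0,"grip":1},{"x":0.05,"y":0,"z":2.98,"ax":0,"ay":0,"az":0,"grip":1}]'
```

```text
[0.48978014 0.21240729 0.06      ] [0.05020455 0.05094823 2.64483494]
time_s: 9.28
tcp_pos: [0.4893, 0.2133, 0.0609]
tool_rot: [-0.0, 0.991, -0.133, 0.001]
wrist_force: [-3.8, 1.9, 16.0]
opening: -0.0
```

Home: 16 N with the tip at 53 mm. Lifting straight up and checking.

```bash
python3 -m jog '[{"x":0,"y":0,"z":0,"ax":0,"ay":0,"az":0,"grip":1},{"x":0,"y":0,"z":-1,"ax":0,"ay":0,"az":0,"grip":1},{"x":0,"y":0,"z":-3,"ax":0,"ay":0,"az":0,"grip":1},{"x":0,"y":0,"z":-5,"ax":0,"ay":0,"az":0,"grip":1},{"x":0,"y":0,"z":-5,"ax":0,"ay":0,"az":0,"grip":1},{"x":0,"y":0,"z":-5,"ax":0,"ay":0,"az":0,"grip":1}]'
python3 - <<'E'
from h import *
import cv2
im=cv2.cvtColor(bot.camera("wrist"),cv2.COLOR_RGB2BGR)
cv2.imwrite("pics/w6.png",im)
im=cv2.cvtColor(bot.camera("scene"),cv2.COLOR_RGB2BGR)
cv2.imwrite("pics/s6.png",im)
E
```

```text
time_s: 10.02
tcp_pos: [0.4886, 0.2129, 0.1841]
tool_rot: [0.0, 0.991, -0.133, -0.0]
wrist_force: [0.0, -0.4, -0.7]
opening: -0.0001
```

View pics/w6.png

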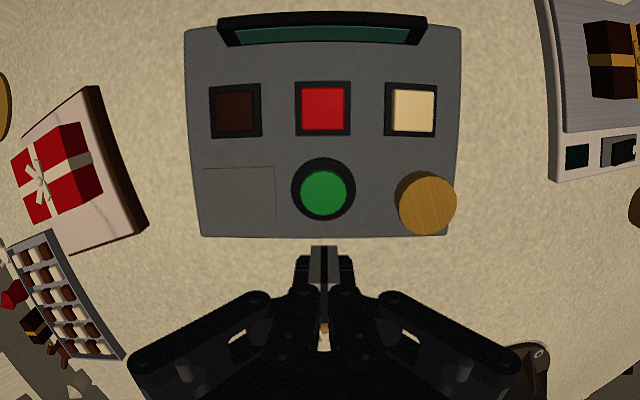

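View pics/s6.png

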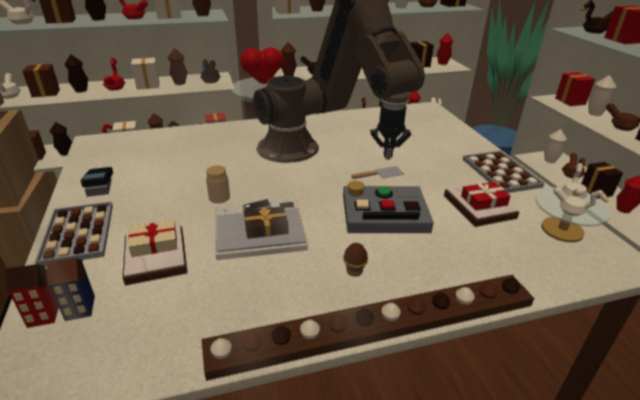

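The green key is back out at (323,193). The dark key is in, red and cream are out, and nothing loose has moved. Handing in.

```bash
python3 -c "
from workcell import bot
print(bot.finish_job())"
```

```text
the job is handed in; nothing more can be done
None
```

The job is handed in. The dark brown box was on the scale, so with the shut fingertips I pressed the white-dot end of the rocker, then the dark brown key, then the green print key.

| Press | Force at the end | Fingertip height at the end | Seen after lifting |
|---|---|---|---|
| Rocker, white-dot end | 39 N | 35 mm | tipped, dot end down |
| Dark brown key | 19 N | 53 mm | still in |
| Green print key | 16 N | 53 mm | back out |

- **Final checks:** The last pictures, at about 10 s, show the red and cream keys out and every loose item apparently where it started. The arm was clear, with wrist force under 1 N. I had no joint readings, so these come from the pictures, forces and heights.
- **Disagreements:** The first move call was refused because its rows left out fields, and nothing moved. My first sighting of the green key with the wrist camera was about 9 mm off the top view. I used the top view and the console's layout instead, and a closer look then agreed within 2 mm. The other points I pressed agreed within 3 mm.

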